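# Find the key that opens the cash box

## Robot

A 7-joint arm with a two-finger parallel gripper is mounted at the origin on the work surface. World frame = base frame: x ahead of the robot, y to its left, z up, the work surface at z = 0. Lengths are in m, angles in rad, forces in N, time in s.
With the tool pointing down it reaches from about 0.425 to 0.875 m from the base axis. Payload 4.7 kg.
Tool frame: the origin (TCP) lies at the very end of the fingers, on their centre line; the grasp point (between the pads) lies manip.grip_depth behind it (manip.grip_depth is the distance from the TCP to the grasp point, in m); z points along the fingers, y is the line along which they close (so a half turn about z gives the same grasp; the last joint's range is limited). The gripper opens to 87 mm and grips with 3 to 60 N. Pads are 19 mm wide; open, the fingers measure 117 mm over their backs; the gripper's body (75 mm by 190 mm) begins 51 mm behind the grasp point.
Start: joints at [1.144, 0.321, -0.07, 1.45, 0.023, 1.371, -0.057], TCP at [0.277, -0.588, 0.223] pointing down, gripper open.
Joint ranges: [-2.86, 2.86], [-0.3, 2.09], [-1.38, 1.24], [0.06, 2.45], [-1.56, 4.7], [0.09, 2.05], [-2.69, 2.69]. Speed limits (rad/s): [2.57, 2.57, 3.14, 3.14, 3.14, 3.14, 3.14].

## Interface

Orientations are given as a unit quaternion [w, x, y, z].
In Python, from rig import manip, solve_ik, viewer gives the robot as it stands. Calls block until the motion is done:
- manip.move_ptp(position, orientation): joint-space move of the TCP to a pose.
- manip.move_l(position, ori=None, max_speed=0.15, stop_force=None): straight line of the TCP; ori=None keeps the orientation; max_speed is the mean speed in m/s. With stop_force (N) it stops when the force on the tool has changed by that much, and returns True; else False.
- manip.movej(angles): joint-space move.
- manip.gripper_to(opening): finger opening in m; the grip force is fixed at half the most; returns when the fingers have stopped.
- manip.pause(seconds).
- solve_ik(position, orientation): joint angles nearest the present ones, or None.
- manip.get_state(): the state.
- viewer.camera(name): name is "scene" or "side" or "wrist"; returns a dict with "color" (400x640x3 uint8, red, green, blue), "depth" (400x640 float32, m along the optical axis (not along the pixel's ray), 0 where there is no reading), "mtx" (3x3 intrinsics, pixels), "cam_to_world" (4x4, takes a point from camera to world coordinates); the wrist camera has in their place "hand_eye" (4x4, takes a point from camera to tool coordinates, whose origin is the TCP and whose axes are the flange's). Camera axes: x right, y down, z forward; pixel columns grow to the right and rows downward; lengths in m; the calibration is good to about 2 mm. A picture is of the moment at which its call begins: read the wrist's pose just before it.
A pose or a line that the arm cannot do raises manip.Unreachable and nothing moves.
- manip.job_done(): hands the job in; it is judged then, once.
Trained networks look in a picture, given as the dict that the camera call returned (one of the last four; its "shot" number tells which), for a name from the list of things; names that differ only in an ending like _2 or _b are one class to them, and where a whole thing is asked for, a point or a joint stands for the part that bears it (a point fixed in the world has none). Each returns a list of dicts, best first, with "confidence" (0 to 1); they miss things now and then, are a little off and sometimes report something else, mostly with a low value. They report only what shows in the picture. A call takes as long as a camera call. They do not tell look-alikes from the thing itself.
- viewer.spot_in(thing, picture): "xyz" ([x, y, z] in m, in world coordinates, good to about 4 mm: the middle of the surface that is visible of it).
- viewer.trace(thing, picture): "region" (400x640 bool, what is visible of it).
- viewer.mark_of(thing, picture): "xyz" ([x, y, z] in m, in world coordinates, good to about 4 mm: a listed point, or the origin of a listed thing).
The state is a dict: "time_s": time; "joint_positions": joint angles; "qd": joint speeds; "tau": joint torques, N m; "tool_pos": TCP position; "tcp_rot": TCP orientation; "ft_force": force on the tool from outside, world axes, zero at the start; "wrist_torque": the same for the moment, N m; "width": finger opening in m; "grip_force": force on a finger pad.
Only numpy, scipy, OpenCV 4.12 (cv2) and the standard library are available. Lean on these libraries where they do the work, as an engineer would, in place of code of your own. Each camera call takes 0.05 s, during which the arm holds its last target. There are 200 camera calls.

## Task

One of the three keys hanging in the wooden rack opens the cash box on the coffee bar. Find it by trying them in the lock in the lid: push the key straight down fully home, turn it clockwise, and leave the right one standing in the lock, turned as far as it goes. Hang every wrong key back in a slot of the rack, and leave the mug, the milk pitcher and the tamper where they are.

Things in the scene. Friction and masses are not known exactly. Their poses are not given: they have to be found in the camera images.
- key_a_bow (a point): Point in the flat head of one of three steel keys (0.14 to 0.2 kg, 101 mm long). z up from blade to head, x along the width of head and blade, y through their thickness. Head: plate 40 mm (x) by 8 mm (y), from 15 mm below the point to 10 mm above, then narrower, with a ring hole, to 21 mm above. Pinch its flat faces from above. Any key may be the right one and hang in any slot.
- key_b_bow (a point): Second key, as key_a but for the height of a pair of blade notches. All keys: under the head a round collar 26 mm across, 5 mm thick, its underside 20 mm below the head point; then the blade, 30 mm (x) by 6 mm (y), 60 mm long below the collar, its last 8 mm 26 by 5 mm. Half a turn about z leaves a key the same, so it works either way round.
- key_c_bow (a point): Third key, as key_a and key_b but for the height of the notches. Keys hang upright at the start, within about 10 mm of the slot points, blade width along the slot within about 0.15 rad.
- rack: Dark wooden key rack, fixed. Origin on the counter under its middle slot, x from its open side to its back, y along the row. Top face 90 mm high, 194 mm (y) by 73 mm (x), shelf 12 mm thick, free below it to 10 mm. Slots along x from the open edge (x -35 mm) to x +20 mm, 14 mm wide, at y -60, 0, 60 mm. A key hangs with its blade through a slot, collar on the top face; lower it in from above.
- slot_a (a point): Place for a key in the rack's slot at y = -60 mm: on the slot's middle line, level with the rack's top face; axes as the rack's. A hanging key's head point is 20 mm above it.
- slot_b (a point): Place for a key in the rack's slot at y = 0 mm: on the slot's middle line, level with the rack's top face; axes as the rack's. A hanging key's head point is 20 mm above it.
- slot_c (a point): Place for a key in the rack's slot at y = 60 mm: on the slot's middle line, level with the rack's top face; axes as the rack's. A hanging key's head point is 20 mm above it.
- keyhole (a point): Point on the axis of the upright lock in the middle of the cash box lid, 104 mm above the counter, where the collar of a key fully home rests (head point then 20 mm above). Fixed; z up, x along the keyhole while locked. Keyhole 36 mm (x) by 9.5 mm (y), sloping lips 18.5 mm apart at the top. Steel rim 58 mm across. Box dark steel, fixed, 200 (x) by 150 (y) by 100 mm high.
- plug (a joint): Turn of the brass lock plug, rad: 0 locked (start), 1.3 at the stop (unlocked), growing clockwise from above. Stays where left; takes 0.05 N m; a key has about 0.15 rad play in it. Every key goes fully in; a wrong key stops hard at 0.1 to 0.25, the right one turns to the stop (only trust a key that is fully home). Turn a key back to 0 to draw it out.
- cup_in (a point): Bystander: white mug, 76 mm across, 58 mm high, beyond the work; point at the middle of its inner floor.
- pitcher_in (a point): Bystander: steel milk pitcher, 84 mm across, 95 mm high, beyond the work; point at the middle of its inner floor.
- tamper: Bystander: steel coffee tamper standing between the rack and the cash box, 56 mm across, 80 mm high; origin at the centre of its underside.
Things that resemble listed ones, but are neither listed nor needed, are in the scene too. What is shaped like the part that bears key_b_bow but yellow is not meant. What is shaped like the part that bears key_a_bow but yellow is not meant.

How it is judged:
By the outcome, as a careful person would: the job done as asked, in the order asked, and still so for the second after the job is handed in, with the robot touching nothing.
It also fails if it takes over 72 s, if anything falls off the work surface, if the arm or the gripper's body presses on something with over 40 N, if the wrist force passes 120 N, or if a joint passes its speed limit or range.

## Working session

There is one attempt and no reset: what is moved stays moved. The work goes in short steps, each a Python script; the robot and the scene stay as the last script left them, time stands still between calls to the robot, and variables do not carry over. Pictures are saved under pics/ and viewed, at most 10 in all, crops included, and the job is handed in when it is done.

```bash
ls; mkdir -p pics; python3 - <<'E'
from rig import manip, solve_ik, viewer
import cv2, numpy as np
s=manip.get_state(); print(s['time_s'],s['tool_pos'],s['tcp_rot'],s['width'],manip.grip_depth,s['ft_force'])
ims=[]
for n in ("scene","side"):
    p=viewer.camera(n); ims.append(p["color"])
    np.savez(f"{n}.npz",**{k:p[k] for k in("color","depth","mtx","cam_to_world")})
    print(n,p["cam_to_world"].round(3).tolist(),p["mtx"].tolist())
    for t in("key_a_bow","slot_a","slot_b","slot_c","keyhole","rack","tamper","cup_in","pitcher_in"):
        print(t,[(np.round(d["xyz"],4).tolist(),round(d["confidence"],2)) for d in viewer.mark_of(t,p)])
    cv2.imwrite(f"pics/{n}.png",p["color"][:,:,::-1])
E
```

```text
pics
0.0 [ 0.27701432 -0.58740035  0.22144969] [-9.13534986e-04  9.75803488e-01  2.18647284e-01 -2.89599488e-04] 0.08721104641506222 0.0187 [ 0.0692341   0.12425292 -0.41132455]
scene [[0.447, 0.561, -0.697, 1.14], [0.894, -0.301, 0.332, -0.284], [-0.023, -0.771, -0.636, 0.631], [0.0, 0.0, 0.0, 1.0]] [[439.9039481731906, 0.0, 317.4768083151336], [0.0, 439.9039481731906, 206.01540594979568], [0.0, 0.0, 1.0]]
key_a_bow [([0.5189, 0.1182, 0.1092], 0.55), ([0.3986, 0.1427, 0.0804], 0.47)]
slot_a [([0.523, 0.1802, 0.0926], 0.75), ([0.5196, 0.1167, 0.0924], 0.73), ([0.5261, 0.2411, 0.0911], 0.6)]
slot_b [([0.523, 0.1802, 0.0926], 0.75), ([0.5196, 0.1167, 0.0924], 0.73), ([0.5261, 0.2411, 0.0911], 0.6)]
slot_c [([0.523, 0.1802, 0.0926], 0.75), ([0.5196, 0.1167, 0.0924], 0.73), ([0.5261, 0.2411, 0.0911], 0.6)]
keyhole [([0.5014, -0.1959, 0.1071], 0.65)]
rack [([0.5219, 0.1799, 0.0018], 0.96)]
tamper [([0.5461, 0.0007, -0.0018], 0.91)]
cup_in [([0.7362, -0.137, 0.0021], 0.65)]
pitcher_in [([0.719, 0.1506, 0.0035], 0.96)]
side [[-0.802, -0.314, 0.508, 0.117], [-0.597, 0.453, -0.662, 0.585], [-0.022, -0.835, -0.551, 0.593], [0.0, 0.0, 0.0, 1.0]] [[392.2887984803764, 0.0, 320.37058587809275], [0.0, 392.2887984803764, 200.64437057281728], [0.0, 0.0, 1.0]]
key_a_bow [([0.5195, 0.1197, 0.1114], 0.8), ([0.4035, 0.1453, 0.0809], 0.65), ([0.5113, 0.1751, 0.1099], 0.47)]
slot_a [([0.5293, 0.239, 0.0869], 0.87), ([0.5227, 0.1136, 0.09], 0.72)]
slot_b [([0.5293, 0.239, 0.0869], 0.87), ([0.5227, 0.1136, 0.09], 0.72)]
slot_c [([0.5293, 0.239, 0.0869], 0.87), ([0.5227, 0.1136, 0.09], 0.72)]
keyhole [([0.4952, -0.198, 0.1025], 0.62)]
rack [([0.5241, 0.1792, 0.0034], 0.97), ([0.7176, 0.1468, 0.0036], 0.27)]
tamper [([0.5456, -0.0009, -0.0001], 0.58), ([0.5221, 0.1175, 0.1102], 0.54)]
cup_in [([0.7367, -0.1396, 0.0039], 0.79)]
pitcher_in [([0.7161, 0.144, 0.0049], 0.79)]
```

View pics/scene.png

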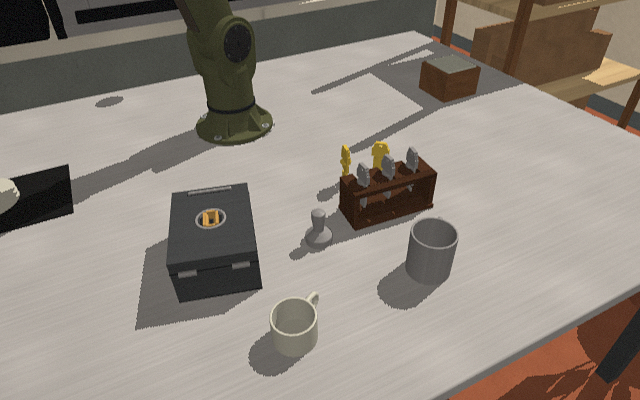

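View pics/side.png

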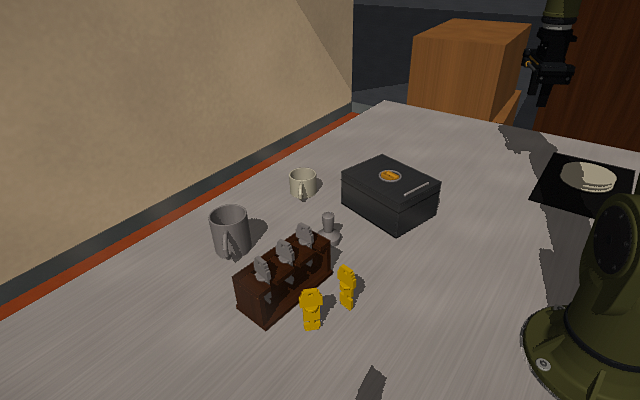

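Candidates for the keys: steel ones in the rack at scene px (363,174), (388,167) and (412,158). The yellow look-alikes stand on the counter at (346,158) and (381,153), so they're ruled out. Next is a close check with the wrist camera, above both the rack and the lock.

```bash
cat > h.py <<'E'
from rig import manip, solve_ik, viewer
import cv2, numpy as np
from scipy.spatial.transform import Rotation as R
def q(yaw):  # tool down, tool x at yaw
    c,s=np.cos(yaw),np.sin(yaw)
    x,y,z,w=R.from_matrix(np.array([[c,s,0],[s,-c,0],[0,0,-1]])).as_quat()
    return [w,x,y,z]
def pose(s):
    w,x,y,z=s['tcp_rot']; T=np.eye(4); T[:3,:3]=R.from_quat([x,y,z,w]).as_matrix(); T[:3,3]=s['tool_pos']; return T
def cloud(p,T):
    d=p["depth"]; v,u=np.indices(d.shape); K=p["mtx"]
    P=np.stack([(u-K[0,2])*d/K[0,0],(v-K[1,2])*d/K[1,1],d,np.ones_like(d)],-1)
    return (P@(T@p["hand_eye"]).T)[...,:3]
def shot(name):
    s=manip.get_state(); p=viewer.camera("wrist"); W=cloud(p,pose(s))
    cv2.imwrite(f"pics/{name}.png",p["color"][:,:,::-1]); np.savez(name+".npz",W=W,color=p["color"],depth=p["depth"])
    return p,W
def st():
    s=manip.get_state(); return round(s['time_s'],2),s['tool_pos'].round(4).tolist() if hasattr(s['tool_pos'],'round') else s['tool_pos'],np.round(s['joint_positions'],2).tolist(),np.round(s['ft_force'],1).tolist(),np.round(s['wrist_torque'],2).tolist(),round(s['width'],4),round(s['grip_force'],1)
E
python3 - <<'E'
from h import *
for y in (0,np.pi):
  for P in ([.50,-.197,.26],[.52,.18,.26]):
    j=solve_ik(P,q(y)); print(y,P,None if j is None else np.round(j,2))
manip.move_ptp([.50,-.197,.27],q(np.pi)); p,W=shot("lock0"); print(st(),p["hand_eye"].round(3).tolist(),p["mtx"][0,0])
manip.move_ptp([.52,.18,.27],q(np.pi-.05)); p2,W2=shot("rack0"); print(st())
for a,n in((p,"keyhole"),(p2,"key_a_bow"),(p2,"slot_a")):
    print(n,[(np.round(d["xyz"],4).tolist(),round(d["confidence"],2)) for d in viewer.mark_of(n,a)])
cv2.imwrite("pics/both.png",cv2.resize(np.vstack([p["color"],p2["color"]])[:,:,::-1],(480,600)))
E
```

```text
0 [0.5, -0.197, 0.26] [ 0.67  0.08 -0.36  1.66  0.03  1.4  -1.27]
0 [0.52, 0.18, 0.26] [-0.13  0.11 -0.27  1.64  0.03  1.4  -1.98]
3.141592653589793 [0.5, -0.197, 0.26] [ 0.87  0.1  -0.58  1.66  0.05  1.4   1.85]
3.141592653589793 [0.52, 0.18, 0.26] [ 0.46  0.18 -0.95  1.62  0.15  1.42  1.07]
(2.73, [0.4996, -0.1982, 0.2698], [0.87, 0.09, -0.58, 1.64, 0.05, 1.42, 1.86], [0.3, -0.5, -0.2], [0.1, -0.12, 0.05], 0.0871, 0.0) [[-0.001, -0.96, -0.28, 0.078], [1.0, -0.001, -0.0, 0.0], [0.0, -0.28, 0.96, -0.163], [0.0, 0.0, 0.0, 1.0]] 282.89938120480394
(4.18, [0.5207, 0.178, 0.2697], [0.52, 0.19, -1.01, 1.6, 0.17, 1.44, 1.01], [-0.5, -0.0, -0.0], [0.03, -0.14, -0.02], 0.0868, 0.0)
keyhole [([0.5009, -0.1992, 0.1044], 0.6)]
key_a_bow [([0.4045, 0.148, 0.0821], 0.71), ([0.5192, 0.1174, 0.1074], 0.68)]
slot_a [([0.5232, 0.1807, 0.0898], 0.94), ([0.5159, 0.1184, 0.0878], 0.64), ([0.528, 0.2413, 0.0879], 0.57), ([0.518, 0.1144, 0.1079], 0.44)]
```

View pics/both.png

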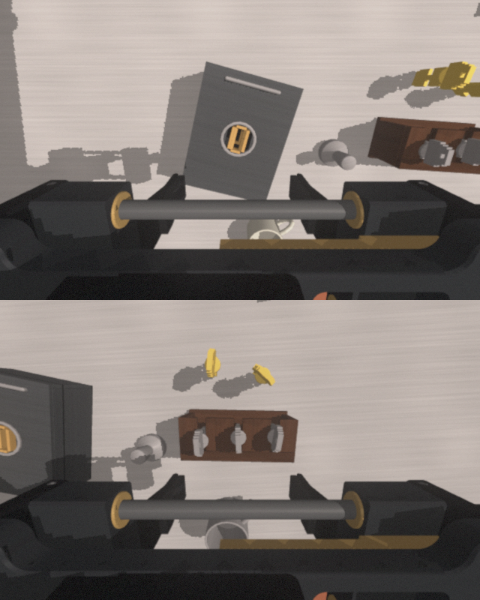

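The top half shows the lock at (239,139), with its slot along the box's long side and the box yawed. In the lower half the steel keys hang at (200,440), (238,437) and (278,437), and the yellow ones stand clear of the rack at (212,362) and (262,374). Next I'll fit geometry from the depth.

```bash
python3 - <<'E'
import numpy as np,cv2
def rect(P):
    P=P[:,:2]*1000; r=cv2.minAreaRect(P.astype(np.float32)); return r
def pca(P):
    P=P[:,:2];c=P.mean(0);u,s,v=np.linalg.svd(P-c,full_matrices=False);d=v[0]*np.sign(v[0,0]);return c,np.arctan2(d[1],d[0])
L=np.load("lock0.npz");W=L["W"];c=L["color"].astype(int);dp=L["depth"]
ok=(dp>.1)&(abs(W[...,0]-.5)<.15)&(abs(W[...,1]+.2)<.13)
lid=ok&(abs(W[...,2]-.1)<.004); print("lid",lid.sum(),np.median(W[...,2][lid]),rect(W[lid]))
r,g,b=c[...,0],c[...,1],c[...,2]
br=ok&(r-b>50)&(W[...,2]>.06); print("brass",br.sum(),np.percentile(W[br],[1,50,99],axis=0).round(4).tolist())
near=ok&(np.hypot(W[...,0]-.5,W[...,1]+.198)<.04)
for lo,hi in((.02,.08),(.08,.096),(.096,.1015),(.1015,.104),(.104,.115)):
    m=near&(W[...,2]>lo)&(W[...,2]<hi)
    if m.sum()>10: print(lo,m.sum(),rect(W[m]),pca(W[m]))
v,u=np.where(near); print(u.min(),u.max(),v.min(),v.max())
cr=L["color"][v.min():v.max(),u.min():u.max(),::-1]
A=np.load("rack0.npz");W=A["W"];c=A["color"].astype(int);dp=A["depth"];r,g,b=c[...,0],c[...,1],c[...,2]
ok=(dp>.1)&(abs(W[...,0]-.52)<.06)&(abs(W[...,1]-.18)<.12)
top=ok&(abs(W[...,2]-.09)<.004)&(r-b>15); print("rack",top.sum(),np.median(W[...,2][top]),rect(W[top]))
k=ok&(W[...,2]>.1)&(W[...,2]<.14)&(abs(r-b)<25)
n,lab,stt,cen=cv2.connectedComponentsWithStats(k.astype(np.uint8))
for i in range(1,n):
    if stt[i,4]<30: continue
    P=W[lab==i]; hi=P[P[:,2]>.108]; print(stt[i].tolist(),P[:,2].max().round(4),pca(P),pca(hi) if len(hi)>10 else 0,rect(P))
v,u=np.where(ok&(W[...,2]>.08)); cr2=A["color"][v.min():v.max(),u.min():u.max(),::-1]
f=lambda i,h:cv2.resize(i,(int(i.shape[1]*h/i.shape[0]),h),interpolation=cv2.INTER_NEAREST)
a=f(cr,300);b2=f(cr2,250);w=max(a.shape[1],b2.shape[1])
pad=lambda i:cv2.copyMakeBorder(i,0,0,0,w-i.shape[1],0)
o=np.vstack([pad(a),pad(b2)]); cv2.imwrite("pics/crop.png",o[:600,:800]); print(o.shape)
E
```

```text
lid 19091 0.10056864528831821 ((498.24517822265625, -196.21063232421875), (150.5067596435547, 200.35874938964844), 75.05355072021484)
brass 641 [[0.4762, -0.2128, 0.0774], [0.4978, -0.1971, 0.1035], [0.519, -0.1806, 0.1062]]
0.02 127 ((505.5030212402344, -195.72251892089844), (24.45317268371582, 49.77479553222656), 24.48638153076172) (array([ 0.50682463, -0.20144778]), np.float64(-1.230960162061723))
0.08 42 ((499.0028076171875, -193.42501831054688), (34.019649505615234, 36.38154983520508), 75.0093765258789) (array([ 0.50052438, -0.19451576]), np.float64(-0.20895282253361605))
0.096 1733 ((500.1417236328125, -197.773193359375), (78.73101806640625, 79.50425720214844), 89.88835906982422) (array([ 0.50013609, -0.19916317]), np.float64(0.449155186343331))
0.1015 812 ((499.1695556640625, -197.2189178466797), (77.29085540771484, 76.29930114746094), 27.849781036376953) (array([ 0.49778802, -0.19710766]), np.float64(-0.9977096717466244))
0.104 378 ((497.7928466796875, -196.43853759765625), (55.21445846557617, 53.621070861816406), 62.574371337890625) (array([ 0.49711231, -0.19593111]), np.flo
[... 289 characters left out ...]
542, 0.23915559]), np.float64(-0.20552055889001816)) ((519.5780029296875, 239.77487182617188), (8.339057922363281, 39.965511322021484), 79.08094024658203)
[314, 168, 8, 37, 259] 0.1331 (array([0.51368128, 0.18001418]), np.float64(-0.01417619442166516)) (array([0.51423975, 0.17999534]), np.float64(-0.012508609747273504)) ((517.873046875, 179.80389404296875), (7.702987194061279, 40.128387451171875), 87.69171905517578)
[258, 173, 14, 36, 405] 0.1334 (array([0.51738963, 0.11957252]), np.float64(0.011619521012124247)) (array([0.51746841, 0.11933274]), np.float64(0.005271236891033957)) ((519.8898315429688, 118.2149429321289), (8.270085334777832, 39.929813385009766), 88.9176254272461)
(550, 376, 3)
```

View pics/crop.png

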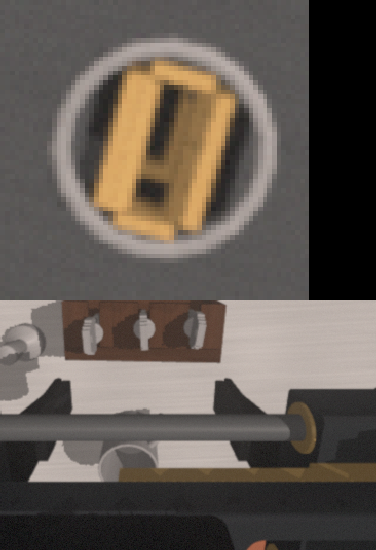

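The crop confirms steel keys in all three slots and an empty slot in the lock. I'll cross-check the lid and rack fits against the two fixed cameras.

```bash
python3 - <<'E'
import numpy as np,cv2
for n in("scene","side"):
    D=np.load(n+".npz");d=D["depth"];K=D["mtx"];v,u=np.indices(d.shape)
    W=(np.stack([(u-K[0,2])*d/K[0,0],(v-K[1,2])*d/K[1,1],d,np.ones_like(d)],-1)@D["cam_to_world"].T)[...,:3]
    c=D["color"].astype(int)
    def R(m,nm):
        m=cv2.morphologyEx(m.astype(np.uint8),cv2.MORPH_OPEN,np.ones((2,2)))>0
        print(n,nm,m.sum(),np.median(W[m][:,2]).round(4),cv2.minAreaRect((W[m][:,:2]*1000).astype(np.float32)))
    lid=(d>.1)&(abs(W[...,0]-.5)<.15)&(abs(W[...,1]+.2)<.13)&(abs(W[...,2]-.1)<.005); R(lid,"lid")
    ok=(d>.1)&(abs(W[...,0]-.52)<.06)&(abs(W[...,1]-.18)<.12)
    R(ok&(abs(W[...,2]-.09)<.005)&(c[...,0]-c[...,2]>12),"rack")
    rim=(d>.1)&(np.hypot(W[...,0]-.498,W[...,1]+.1965)<.04)&(W[...,2]>.1025); R(rim,"rim")
    m=rim&(c[...,0]-c[...,2]>50);P=W[m];print((P.min(0)+P.max(0))/2)
E
```

```text
scene lid 5841 0.0994 ((697.2198486328125, -248.03598022460938), (151.71051025390625, 875.753662109375), 75.57351684570312)
scene rack 1427 0.0889 ((741.9116821289062, -30.330291748046875), (190.67758178710938, 924.581298828125), 45.88774490356445)
scene rim 84 0.1027 ((501.9498291015625, -197.5687713623047), (25.391889572143555, 49.34648895263672), 73.85939025878906)
[ 0.49809699 -0.19835255  0.10432235]
side lid 2526 0.1001 ((392.717041015625, 124.02972412109375), (248.1110382080078, 1045.06982421875), 17.501237869262695)
side rack 1717 0.0898 ((394.3214111328125, 353.111083984375), (176.58380126953125, 700.771728515625), 35.919925689697266)
side rim 61 0.1032 ((492.4563903808594, -195.9725341796875), (50.398189544677734, 36.279747009277344), 13.517257690429688)
[ 0.49652127 -0.19616232  0.10474446]
```

```bash
cat >> h.py <<'E'
PI=np.pi
RO=np.array([.5227,.1789]); RY=-.073
KEYS={'a':(.5199,.1182,-.019),'b':(.5179,.1798,-.04),'c':(.5196,.2398,-.19)}
LOCK=np.array([.4978,-.1968]); LY=-.261
ZR=.0973; ZL=.1113; UP=.215; LUP=.20
def pick(k):
    x,y,a=KEYS[k]
    manip.gripper_to(.036); manip.move_ptp([x,y,.16],q(PI+a)); manip.move_l([x,y,ZR],max_speed=.12)
    s=manip.get_state(); print('pre',st()); manip.gripper_to(.0); print('grip',st())
E
python3 - <<'E'
from h import *
print(st()); manip.pause(.3); print(st())
pick('a')
E
```

```text
(4.33, [0.5205, 0.1787, 0.2699], [0.52, 0.19, -1.01, 1.6, 0.17, 1.44, 1.01], [-0.7, -0.1, 0.6], [0.12, -0.13, 0.03], 0.0872, 0.0)
(4.63, [0.52, 0.1799, 0.27], [0.52, 0.19, -1.01, 1.6, 0.17, 1.44, 1.01], [0.1, -0.2, -0.5], [0.15, -0.16, 0.01], 0.0874, 0.0)
pre (6.95, [0.5205, 0.1189, 0.0981], [0.56, 0.3, -0.95, 1.86, 0.27, 1.11, 1.06], [0.4, 0.6, 0.0], [0.11, -0.15, -0.0], 0.0361, 0.0)
grip (7.56, [0.52, 0.1181, 0.0975], [0.56, 0.3, -0.95, 1.86, 0.27, 1.11, 1.06], [-0.2, -0.3, 1.7], [-0.01, -0.06, -0.01], 0.0077, 30.0)
```

```bash
cat >> h.py <<'E'
def carry(k):
    x,y,a=KEYS[k]
    manip.move_l([x,y,UP],max_speed=.2); manip.move_ptp([*LOCK,LUP],q(PI+LY)); manip.pause(.25); print('over lock',st())
def insert(dx=0,dy=0):  # offsets along keyhole x,y
    c,s=np.cos(LY),np.sin(LY); P=LOCK+np.array([c*dx-s*dy,s*dx+c*dy])
    hit=manip.move_l([*P,ZL],max_speed=.05,stop_force=12); print('insert',hit,st()); return hit
E
python3 - <<'E'
from h import *
carry('a'); insert()
p,W=shot("ins0")
p=viewer.camera("scene"); cv2.imwrite("pics/ins_s.png",cv2.resize(p["color"][130:330,130:330,::-1],(600,600)))
E
```

```text
over lock (9.75, [0.4983, -0.1954, 0.2002], [1.18, 0.18, -0.94, 1.74, 0.15, 1.3, 1.52], [-0.6, -0.7, -2.0], [0.08, -0.15, -0.0], 0.0078, 30.0)
insert False (11.68, [0.498, -0.1969, 0.1115], [1.14, 0.28, -0.92, 1.85, 0.24, 1.13, 1.45], [0.5, 1.0, -0.8], [0.11, -0.15, 0.06], 0.0073, 30.0)
```

View pics/ins_s.png

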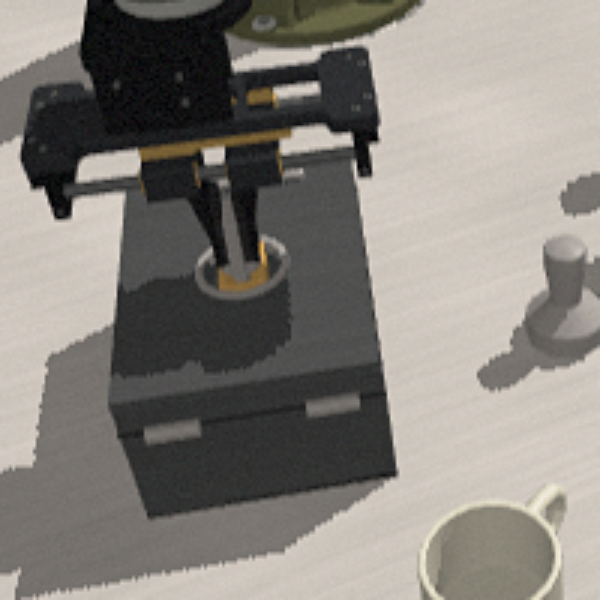

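The key went in without resistance; the picture shows it in the plug at (240,260). I'll press it home and turn it in small steps.

```bash
cat >> h.py <<'E'
def home():
    p=manip.get_state()['tool_pos']
    hit=manip.move_l([p[0],p[1],p[2]-.006],max_speed=.03,stop_force=10)
    s=manip.get_state(); print('home',hit,st()); return s['tool_pos']
def turn(P,ths):
    for t in ths:
        manip.move_l(P,q(PI+LY-t),max_speed=.05); manip.pause(.1)
        s=manip.get_state(); x=pose(s)[:3,0]; act=(PI+LY-np.arctan2(x[1],x[0])+PI)%(2*PI)-PI
        print('turn',t,round(act,3),'tz',round(s['wrist_torque'][2],3),'F',np.round(s['ft_force'],1),round(s['tool_pos'][2],4),round(s['time_s'],2))
        if abs(s['wrist_torque'][2])>.5: return False
    return True
E
python3 - <<'E'
from h import *
P=home(); z=P[2]; print(z)
print(turn([*LOCK,z],[.15,.3,.45,.55]))
E
```

```text
home True (11.98, [0.4985, -0.197, 0.1111], [1.13, 0.28, -0.91, 1.85, 0.25, 1.13, 1.44], [-1.2, 0.0, 6.6], [0.15, 0.27, 0.03], 0.0077, 30.0)
0.11110852365427663
turn 0.15 0.147 tz 0.048 F [1.  0.3 0.2] 0.1113 12.38
turn 0.3 0.296 tz 0.694 F [0.5 0.9 1.4] 0.1113 12.78
False
```

```bash
cat >> h.py <<'E'
def slot(k):
    i={'a':-.06,'b':0,'c':.06}[k]; return RO+np.array([-np.sin(RY)*i,np.cos(RY)*i])
def extract(P):
    turn(P,[.0]); hit=manip.move_l([*LOCK,LUP],max_speed=.12,stop_force=25); print('out',hit,st()); return hit
def hang(k):
    S=slot(k); manip.move_ptp([*S,UP],q(PI+RY)); manip.pause(.2)
    hit=manip.move_l([*S,ZR+.001],max_speed=.1,stop_force=12); print('hang',hit,st()); return hit
E
python3 - <<'E'
from h import *
z=.1112
turn([*LOCK,z],[.4])
extract([*LOCK,z])
E
```

```text
turn 0.4 0.396 tz 0.763 F [-0.2  2.1  2.4] 0.1113 13.13
turn 0.0 0.002 tz -0.007 F [-0.3 -0.3  2.1] 0.1112 13.78
out False (14.68, [0.4971, -0.1967, 0.1991], [1.19, 0.18, -0.94, 1.74, 0.15, 1.3, 1.52], [-0.3, 0.5, -2.4], [0.11, -0.11, -0.01], 0.0076, 29.9)
```

Key a is wrong: it stops hard while fully home. I'll hang it back and fetch key b.

```bash
python3 - <<'E'
from h import *
if not hang('a'):
    manip.pause(.15); manip.gripper_to(.036); S=slot('a'); manip.move_l([*S,.16],max_speed=.15)
    p=viewer.camera("side"); cv2.imwrite("pics/hang_a.png",cv2.resize(p["color"][200:350,210:370,::-1],(640,600)))
    print(st())
    x,y,a=KEYS['b']; manip.move_ptp([x-.0,y,.19],q(PI+a)); p,W=shot("rack1")
    print([(np.round(d["xyz"],4).tolist(),round(d["confidence"],2)) for d in viewer.mark_of("key_a_bow",p)])
E
```

```text
hang False (17.4, [0.5189, 0.1193, 0.099], [0.75, 0.42, -1.2, 1.86, 0.42, 1.16, 0.89], [-0.0, 0.6, -1.7], [0.11, -0.12, -0.02], 0.0074, 29.9)
(18.94, [0.5177, 0.1185, 0.1591], [0.81, 0.34, -1.27, 1.8, 0.34, 1.26, 0.95], [0.1, 0.8, 0.3], [0.07, -0.12, -0.0], 0.0359, 0.0)
[([0.5181, 0.1162, 0.11], 0.74), ([0.4062, 0.1459, 0.0797], 0.73)]
```

View pics/hang_a.png

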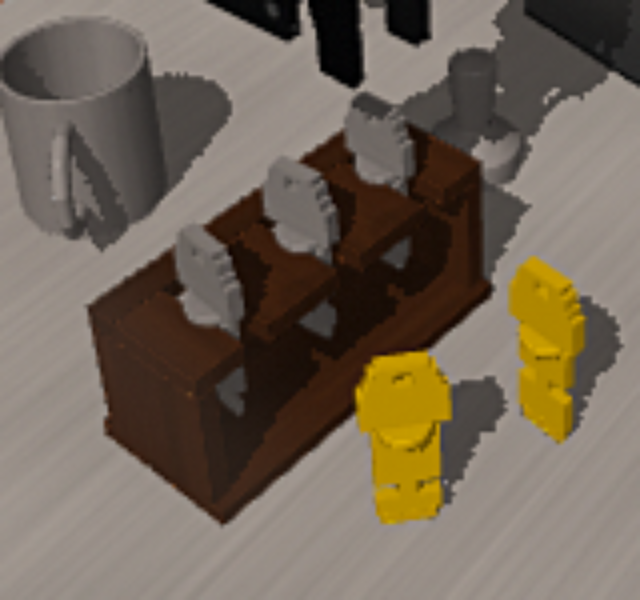

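Key a hangs properly in its slot again at (380,140). Now key b.

```bash
cat >> h.py <<'E'
def trial(k,y0=.06):
    pick(k); x,y,a=KEYS[k]; manip.move_l([x,y,UP],max_speed=.2)
    manip.move_ptp([*LOCK,LUP],q(PI+LY-y0)); manip.pause(.2)
    if insert(): print('BLOCKED'); return None
    P=[*LOCK,home()[2]]
    if P[2]<.1095 or P[2]>.1125: print('height odd'); return None
    return P,turn(P,[.25,.45,.55])
E
python3 - <<'E'
from h import *
print(trial('b'))
E
```

```text
pre (20.56, [0.5183, 0.1802, 0.0979], [0.6, 0.45, -1.18, 1.82, 0.46, 1.17, 0.8], [-0.4, 0.4, -0.5], [0.07, -0.15, 0.07], 0.0361, 0.0)
grip (21.17, [0.518, 0.1798, 0.0975], [0.6, 0.45, -1.18, 1.83, 0.46, 1.17, 0.8], [-1.0, -0.1, 2.0], [0.04, -0.04, 0.01], 0.008, 30.0)
insert False (25.44, [0.498, -0.1969, 0.1115], [1.38, 0.44, -1.26, 1.84, 0.45, 1.19, 1.23], [-1.1, -0.5, -1.2], [0.1, -0.19, -0.09], 0.0079, 30.0)
home True (25.65, [0.4985, -0.197, 0.111], [1.38, 0.44, -1.26, 1.84, 0.45, 1.2, 1.22], [-2.4, 0.3, 6.8], [0.12, 0.32, -0.03], 0.0077, 30.0)
turn 0.25 0.247 tz -0.028 F [0.6 0.8 0.3] 0.1112 26.09
turn 0.45 0.447 tz 0.013 F [1.1 1.1 1.3] 0.1112 26.54
turn 0.55 0.547 tz 0.042 F [1.2 2.1 0.9] 0.1112 26.89
([np.float64(0.4978), np.float64(-0.1968), np.float64(0.11102164136541956)], True)
```

Key b turns freely past the wrong-key range, so I'll go on to the stop.

```bash
python3 - <<'E'
from h import *
print(turn([*LOCK,.111],[.8,1.05,1.25,1.35,1.4,1.45,1.5,1.55,1.6])); print(st())
E
```

```text
turn 0.8 0.797 tz 0.01 F [1.2 1.4 1. ] 0.1112 27.39
turn 1.05 1.047 tz 0.025 F [2.9 2.6 2.1] 0.1111 27.89
turn 1.25 1.247 tz 0.036 F [2.5 2.4 3.2] 0.1111 28.34
turn 1.35 1.347 tz 0.022 F [3.5 2.8 1.4] 0.1111 28.69
turn 1.4 1.397 tz 0.038 F [3.4 3.4 1.4] 0.1111 29.04
turn 1.45 1.447 tz 0.215 F [5.1 2.6 1.6] 0.1112 29.39
turn 1.5 1.495 tz 0.553 F [5.  2.8 1.5] 0.1111 29.74
False
(29.74, [0.4984, -0.1967, 0.1111], [1.18, 0.3, -0.97, 1.85, 0.27, 1.14, -0.07], [5.0, 2.8, 1.5], [0.59, -1.14, 0.55], 0.0083, 30.6)
```

```bash
python3 - <<'E'
from h import *
manip.gripper_to(.04); p=manip.get_state()['tool_pos']; manip.move_l([p[0],p[1],.2],max_speed=.12)
manip.move_ptp([.42,-.2,.27],q(PI+LY-1.0)); manip.pause(.3); a=viewer.camera("scene"); p,W=shot("fin")
m=(np.hypot(W[...,0]-LOCK[0],W[...,1]-LOCK[1])<.03)&(W[...,2]>.115)&(W[...,2]<.16)
print(m.sum(),W[m][:,2].max() if m.any() else 0, cv2.minAreaRect((W[m][:,:2]*1000).astype(np.float32)) if m.any() else 0)
cv2.imwrite("pics/fin_s.png",cv2.resize(a["color"][130:310,150:450,::-1],(800,480))); print(st())
E
```

```text
537 0.14738968718627893 ((497.7642517089844, -196.7099609375), (40.31538391113281, 8.79547119140625), 83.8017807006836)
(32.67, [0.4201, -0.1998, 0.2698], [1.55, -0.13, -1.05, 1.78, -0.11, 1.42, 0.82], [0.0, 0.4, -1.1], [-0.01, -0.14, 0.0], 0.0404, 0.0)
```

View pics/fin_s.png

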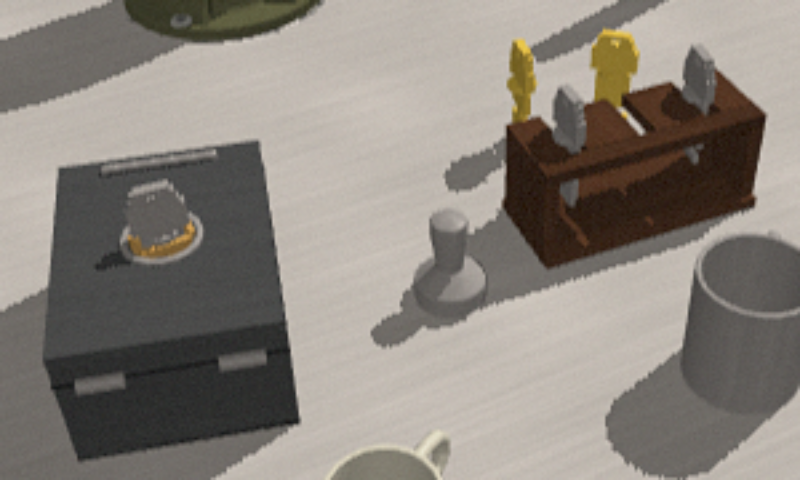

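The key stands home at (155,215), its head top level consistent with a seated collar, turned about 1.42 rad against the stop. The two other keys hang in the rack at (568,118) and (700,75), and the tamper, mug and pitcher haven't been touched.

```bash
python3 -c "
from rig import manip
print(manip.job_done())"
```

```text
the job is handed in; nothing more can be done
None
```

The job is handed in at about 33 s of the 72 s: key b opens the cash box and stands fully home in the lock, turned clockwise to the stop; key a was wrong and hangs back in its slot, and key c was never needed.

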